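Ready the spray station and set its air lever

TASK

Get the spray station ready for the next box. First swing the air lever fully shut, clockwise seen from above, against its stop and keep it shut while you stand the tall narrow-necked feed bottle upright in the round collar of its holder, and then set the gift box, lid and bow up, centred on the turntable (no dropping). Last, open the air lever until its nose points squarely at the setting tab clamped on the quadrant rim, and leave the other things on the bench where they are.

Things in the scene. Friction and masses are not known exactly. Their poses are not given: they have to be found in the camera images.
- air_station: Fixed air valve with a flat aluminium quadrant rim (radius 130 to 162 mm, 14 mm thick, graduated) around it. Origin on the bench, on the lever's vertical hinge axis. Its x axis points from the hinge to the valve body and clear filter bowl (bowl axis 115 mm from the hinge, 107 mm tall).
- air_lever (a joint): Angle (rad) of the steel lever about its vertical hinge: 0 = shut, against the stop post; grows counterclockwise seen from above as it opens, to 2.0 at the other stop. The lever then points along station yaw + 2.007 rad (115 deg) + this value. Stays where it is left; about 2.5 N at the grip moves it.
- lever_grip (a point): Centre of the top of the lever's upright black round grip (22 mm dia, 80 mm tall, top 120 mm above the bench), 108 mm from the hinge axis. The flat arm below it ends 40 mm above the bench.
- lever_nose (a point): Tip of the lever's pointed end, 134 mm from the hinge axis, 35 mm above the bench.
- tab_face (a point): Middle of the inner face of the setting tab, a dark steel block 16 mm wide and 44 mm tall clamped on the quadrant rim (138 to 166 mm from the hinge, a short screw sticking out beyond), 35 mm above the bench. Lever is set when its nose points at this, nearly touching. The tab is fixed.
- feed_bottle: Loose white bottle, 135 mm tall: body 52 mm dia up to 78 mm, shoulder narrowing to 94 mm, cap 30 mm dia from 99 to 135 mm. Origin at the centre of its underside, z up. About 0.2 kg.
- bottle_holder: Fixed holder: 95 mm square plate 6 mm thick with an upright round collar on it, bore 62 mm dia, outer 72 mm, collar top 46 mm above the bench. Origin at the centre of its underside; the bottle stands on the plate, 6 mm above the bench.
- gift_box: Loose red gift box, 86 mm square, lid 92 mm square with its top 70 mm above the underside, gold bow on the lid: 22 mm wide (along the box's y), 88 mm long (along its x), from 70 to 100 mm above the underside; grip it across its width. Origin at the centre of the underside, z up. About 0.35 kg.
- turntable: Fixed round wooden turntable plate, 140 mm dia, top 30 mm above the bench. Origin on the bench under its centre.
- jar_a: Squat round jar, 36 dia x 48 tall, bystander.
- jar_b: Squat round jar, 36 dia x 48 tall, bystander.
- mixing_pot: Open tapered pot, 90 dia x 85 tall, bystander.
- paint_tin: Round metal tin, 80 dia x 95 tall, bystander.
- flat_brush: Brush lying flat, 180 long, bystander.
- airbrush: Slim steel airbrush with a side cup, lying flat, 145 long, bystander.
Things that resemble listed ones, but are neither listed nor needed, are in the scene too. What is meant by the feed_bottle is not blue, purple or yellow, and is the smaller of those in its own colour.

How it is judged:
On the way, in this order (a step that is already met when the one before it is completed fails the run):
1. the air lever is fully shut, against its stop (value of joint air_lever below 0.07 rad), for 0.2 s.
2. with the lever still shut, the feed bottle stands upright in the holder's collar, released (value of joint air_lever below 0.07 rad and horizontal distance between feed_bottle and bottle_holder below 0.01 m and z of feed_bottle in the frame of bottle_holder below 0.011 m and angle between feed_bottle's own z axis and vertical below 0.12 rad and contact force between feed_bottle and the fingers below 0.1 N), for 0.2 s.
3. with the lever still shut, the gift box stands centred on the turntable, released (all of step 2 and horizontal distance between gift_box and turntable below 0.022 m and z of gift_box in the frame of turntable between 0.025 and 0.035 m and angle between gift_box's own z axis and vertical below 0.06 rad and contact force between gift_box and the fingers below 0.1 N), for 0.2 s.
At the end, for the whole second after the job is handed in: Lever nose within 12.5 mm (about 5 deg) of the middle of the tab's inner face; bottle on the holder's plate inside the collar (10 mm of centre, tilt under 0.12 rad); box on the turntable within 22 mm of centre, tilt under 0.06 rad; both released, everything at rest (horizontal distance between lever_nose and tab_face below 0.0125 m and horizontal distance between feed_bottle and bottle_holder below 0.01 m and z of feed_bottle in the frame of bottle_holder below 0.011 m and angle between feed_bottle's own z axis and vertical below 0.12 rad and contact force between each of feed_bottle, gift_box and the fingers below 0.1 N and horizontal distance between gift_box and turntable below 0.022 m and z of gift_box in the frame of turntable between 0.025 and 0.035 m and angle between gift_box's own z axis and vertical below 0.06 rad and linear speed of each of feed_bottle, gift_box below 0.02 m/s and velocity of joint air_lever between -0.05 and 0.05 rad/s); the robot touches nothing.
It fails at once if the bottle or the box is dropped (faster than 0.5 m/s while not held) ((linear speed of feed_bottle above 0.5 m/s and contact force between feed_bottle and the fingers below 0.05 N) or (linear speed of gift_box above 0.5 m/s and contact force between gift_box and the fingers below 0.05 N)).
It fails at once if a bystander is moved by more than 30 mm (distance of any of jar_a, jar_b, mixing_pot, paint_tin, flat_brush, airbrush from where it was at the start of the episode above 0.03 m).
It also fails if it takes over 72 s, if anything falls off the work surface, if the arm or the gripper's body presses on something with over 40 N, if the wrist force passes 120 N, or if a joint passes its speed limit or range.

ROBOT

A 6-joint arm with a two-finger parallel gripper is mounted at the origin on the work surface. World frame = base frame: x ahead of the robot, y to its left, z up, the work surface at z = 0. Lengths are in m, angles in rad, forces in N, time in s.
With the tool pointing down it reaches from about 0.35 to 0.775 m from the base axis. Payload 5.5 kg.
Tool frame: the origin (TCP) lies midway between the tips of the shut fingers; the grasp point (between the pads) lies 19 mm behind it; z points along the fingers, x is the direction in which the jaws open and shut, and the axes are right-handed (so a half turn about z gives the same grasp; the last joint's range is limited). The gripper opens to 85 mm and grips with 20 to 120 N. Pads are 22 mm wide; open, the fingers measure 114 mm over their backs; the gripper's body (76 mm by 85 mm) begins 54 mm behind the grasp point. The pads swing forward as they close: fully open they stand 13 mm farther back than shut.
Start: joints at [1.174, 0.313, 0.046, 1.304, 0, 1.431], TCP at [0.146, 0.556, 0.231] pointing down, gripper open.
Joint ranges: [-2.76, 2.76], [-0.86, 1.69], [-1.03, 1.26], [-2.2, 2.34], [-1.47, 1.5], [-3.14, 3.14]. Speed limits (rad/s): [2.57, 2.57, 3.14, 3.14, 3.14, 3.14].

INTERFACE

Orientations are given as a unit quaternion [w, x, y, z].
In Python, from workcell import env gives the robot as it stands.
- The arm moves only by the tool servo_tool, never from a script. Its argument "targets" is a list of rows, each an object with "xyz": the shift along the tool's x, y, z in m, a list of three; "twist": the turn, a rotation vector about the tool's x, y, z in rad, a list of three; "jaw": the opening, from 0 (shut) to 1 (fully open). A call has 1 to 12 rows; each row is the pose to reach, as a shift and turn from the pose commanded when the call began, along the tool's axes at that moment; what a row does not reach only later rows make up. A row lasts 1/12 s, in which the tool goes at most 41.7 mm and 7.16 degrees, less where a joint would pass 70% of its speed; a pose out of reach is approached as far as the arm can. A call with a gripper value outside its range is refused whole. The fingers move at their own pace and stop on an object; "squeeze" is the grip in N (left out, the last holds). Time passes only in rows, so rows that repeat a pose let the fingers close. It gives the time, the measured TCP pose, the force and the opening at its end, in the units of the state.
- env.get_state(): the state, without advancing time (a new reading comes with each control period).
- env.read_camera(name): name is "scene" or "top" or "wrist"; returns a dict with "color" (480x640x3 uint8, red, green, blue), "depth" (480x640 float32, m along the optical axis (not along the pixel's ray), 0 where there is no reading), "fx", "fy", "cx", "cy" (pixels), "k1" (the pictures are not rectified: a ray, as slopes to the right and down, at radius r is drawn at 1 + k1 r^2 times it, then the intrinsics apply), "eye" and "attitude" of the camera in the world. Camera axes: x right, y down, z forward; pixel columns grow to the right and rows downward; lengths in m; the calibration is good to about 2 mm. A picture is of the moment at which its call begins.
- env.hand_in(): hands the job in, once; it reports no verdict.
The state is a dict: "clock": time; "joint_pos": joint angles; "qvel": joint speeds; "tau": joint torques, N m; "tcp_pos": TCP position; "orientation": TCP orientation; "wrist_force": force on the tool from outside, world axes, zero at the start; "ft_torque": the same for the moment, N m; "finger_gap": finger opening in m.
Only numpy, scipy, OpenCV 4.12 (cv2) and the standard library are available. Lean on these libraries where they do the work, as an engineer would, in place of code of your own. Each camera call takes 0.05 s, during which the arm holds its last target. There are 200 camera calls.

## Working session

There is one attempt and no reset: what is moved stays moved. The work goes in short steps, Python scripts to look and compute and a tool call to move; the robot and the scene stay as the last step left them, time stands still between calls to the robot, and variables do not carry over. Pictures are saved under pics/ and viewed, about 8 in all and at most 12, crops included, and the job is handed in when it is done.

Besides the shell and the picture viewer there is one more tool, called after "Request:" as name([rows], argument=value, ...), one row to a line, values as JSON. servo_tool: Moves the arm, as the interface text tells. Its arguments: {"type":"object","properties":{"targets":{"type":"array","items":{"type":"object","properties":{"xyz":{"type":"array","items":{"type":"number"}},"twist":{"type":"array","items":{"type":"number"}},"jaw":{"type":"number"}}}},"squeeze":{"type":"number"}},"required":["targets"]}

```bash
mkdir -p pics; cat > h.py <<'E'
import numpy as np, cv2
from scipy.spatial.transform import Rotation as R
from workcell import env
def rot(q): return R.from_quat([q[1],q[2],q[3],q[0]])
def shot(n,f=None):
    c=env.read_camera(n)
    if f: cv2.imwrite('pics/'+f,c['color'][:,:,::-1])
    np.save('/tmp/%s.npy'%n,c,allow_pickle=True)
    return c
def load(n): return np.load('/tmp/%s.npy'%n,allow_pickle=True).item()
def ray(c,uv):
    uv=np.atleast_2d(uv).astype(float)
    K=np.array([[c['fx'],0,c['cx']],[0,c['fy'],c['cy']],[0,0,1]])
    s=cv2.undistortPoints(uv.reshape(-1,1,2),K,np.array([c['k1'],0,0,0,0.])).reshape(-1,2)
    return np.c_[s,np.ones(len(s))]
def att(c):
    a=np.array(c['attitude']); return a if a.shape==(3,3) else rot(a).as_matrix()
def plane(c,uv,z):
    d=ray(c,uv)@att(c).T; e=np.array(c['eye']); return e+d*((z-e[2])/d[:,2])[:,None]
def cloud(c):
    v,u=np.mgrid[0:480,0:640]; r=ray(c,np.c_[u.ravel(),v.ravel()])
    return (np.array(c['eye'])+(r*c['depth'].reshape(-1,1))@att(c).T).reshape(480,640,3)
def togo(p,yaw=None):
    "shift in tool axes to put TCP at p"
    s=env.get_state(); return rot(s['orientation']).inv().apply(np.array(p)-s['tcp_pos'])
E
python3 - <<'E'
from h import *
for n in('scene','top'):
    c=shot(n,n+'1.png'); print(n,c['eye'],c['attitude'],c['fx'],c['k1'])
print(env.get_state())
E
```

```text
scene [ 1.08406919 -0.67449724  0.62406422] [-0.45590055  0.82233189  0.29732136 -0.16590649] 439.9476464169599 0.02278383435071936
top [ 0.4069585  -0.02680375  1.13635311] [ 0.04820918 -0.70231239  0.70901141 -0.04166541] 436.3216678932539 0.01695930861053536
{'clock': 0.1, 'joint_pos': array([ 1.17439308e+00,  3.13924518e-01,  4.50731442e-02,  1.30361418e+00,
       -6.94342920e-06,  1.43121726e+00]), 'qvel': array([-0.00036514, -0.00045784,  0.00391248, -0.00061069, -0.00114334,
       -0.0002505 ]), 'tau': array([ 2.96611586e-03, -4.81721914e+01,  2.99247301e+01,  1.27373741e-02,
       -1.40017278e-04,  6.32177564e-07]), 'tcp_pos': array([0.14587189, 0.55570215, 0.23049055]), 'orientation': array([ 4.15839721e-04,  7.91836251e-01,  6.10732884e-01, -7.23647607e-04]), 'wrist_force': array([ 0.34343247,  0.90602821, -0.35587271]), 'ft_torque': array([-0.02150634, -0.04932248,  0.00054262]), 'finger_gap': 0.0852960343563274}
```

View pics/scene1.png

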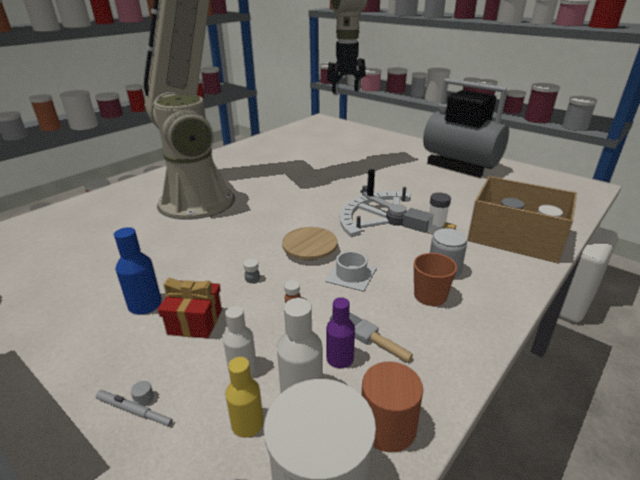

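View pics/top1.png

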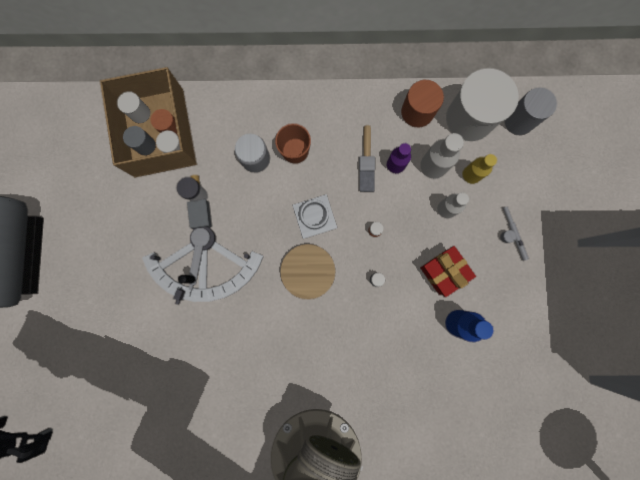

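Top view: the bottle candidates are large white (442,157), small white (456,204), blue (468,325), purple (400,158) and yellow (480,168). I choose the small white one at (456,204). The box is at (449,270), the turntable at (308,271), the holder at (314,213), and the lever grip at (187,279) with the hinge at (202,237).

```bash
python3 - <<'E'
from h import *
c=load('top'); im=c['color'][:,:,::-1]
a=cv2.resize(im[165:315,125:275],(600,600),interpolation=cv2.INTER_CUBIC)
b=cv2.resize(im[125:185+90,400:500],(200*2,600),interpolation=cv2.INTER_CUBIC)
cv2.imwrite('pics/crop1.png',np.hstack([a,b])[:, :800])
P=cloud(c)
for n,uv in dict(hinge=(202,237),bowl=(188,187),grip=(187,279),tab=(180,295),bottlecap=(460,199),bottlebody=(452,208),bigcap=(453,144),box=(449,270),tt=(308,271),holder=(314,213),post1=(155,258),post2=(247,256),j1=(376,229),j2=(378,280)).items():
    print(n,P[uv[1],uv[0]].round(3))
# turntable
hsv=cv2.cvtColor(c['color'],cv2.COLOR_RGB2HSV)
z=P[:,:,2]; x=P[:,:,0]; y=P[:,:,1]
def near(p,r): return np.hypot(x-p[0],y-p[1])<r
def circ(m,zz,nm):
    cs,_=cv2.findContours(m.astype(np.uint8),cv2.RETR_EXTERNAL,cv2.CHAIN_APPROX_NONE)
    k=max(cs,key=cv2.contourArea)[:,0]; q=plane(c,k,zz)
    (cx,cy),r=cv2.minEnclosingCircle(q[:,:2].astype(np.float32)); print(nm,cx.round(4) if hasattr(cx,'round') else cx,cy,r,'mean',q.mean(0).round(4))
p=P[271,308]; circ(near(p,.1)&(z>.02)&(z<.05),.03,'tt')
p=P[213,314]; m=near(p,.06)&(z>.035); circ(m,.046,'collar')
p=P[199,460]; m=near(p,.04)&(z>.115); circ(m,.135,'cap'); print(z[m].max())
m=(z>.08)&near(p,.1); print('bottle pts z>.08',P[m].mean(0))
p=P[270,449]; m=near(p,.09)&(z>.06)&(z<.076)
q=P[m]; hull=cv2.minAreaRect(q[:,:2].astype(np.float32)); print('lid',hull)
m=near(p,.09)&(z>.088); print('bow',cv2.minAreaRect(P[m][:,:2].astype(np.float32)),m.sum())
E
```

```text
hinge [0.54  0.282 0.042]
bowl [0.654 0.301 0.106]
grip [0.433 0.295 0.113]
tab [0.395 0.334 0.039]
bottlecap [ 0.612 -0.344  0.133]
bottlebody [ 0.599 -0.338  0.088]
bigcap [ 0.725 -0.316  0.192]
box [ 0.448 -0.32   0.1  ]
tt [0.452 0.015 0.03 ]
holder [ 0.605 -0.001  0.007]
post1 [0.488 0.401 0.036]
post2 [0.49  0.167 0.048]
j1 [ 0.555 -0.157  0.047]
j2 [ 0.427 -0.159  0.048]
tt 0.4517384171485901 0.01650221459567547 0.07085702568292618 mean [0.4511 0.0161 0.03  ]
collar 0.5974204540252686 -0.001930463477037847 0.03650683909654617 mean [ 0.5968 -0.0018  0.046 ]
cap 0.6114675402641296 -0.34620580077171326 0.017567526549100876 mean [ 0.6119 -0.3458  0.135 ]
0.14123071609482973
bottle pts z>.08 [ 0.64057768 -0.33839656  0.10862272]
lid ((0.44688746333122253, -0.330339640378952), (0.09244339913129807, 0.09387172013521194), 33.23427963256836)
bow ((0.4462897777557373, -0.33020085096359253), (0.08806058019399643, 0.02240109071135521), 32.10580062866211) 370
```

View pics/crop1.png

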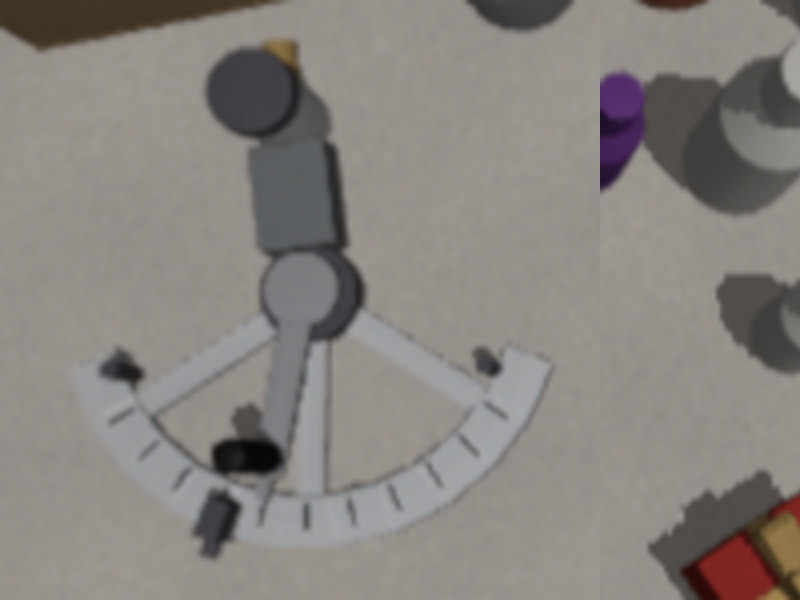

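```bash
python3 - <<'E'
from h import *
from scipy.optimize import least_squares
c=load('top'); P=cloud(c); z=P[:,:,2]
# rim outer edge
g=c['color'].astype(int); h0=np.array([.54,.282])
rr=np.hypot(P[:,:,0]-.54,P[:,:,1]-.282); s=g.sum(2); 
zz=z[(rr>.138)&(rr<.155)&(z>.005)&(z<.06)&(P[:,:,0]<.47)]; print('rim z',np.percentile(zz,[10,50,90]))
m=(z>.008)&(z<.03)&(rr<.18)&(P[:,:,0]<.5)
zr=np.median(zz)
m=m.astype(np.uint8)
k=max(cv2.findContours(m,cv2.RETR_EXTERNAL,cv2.CHAIN_APPROX_NONE)[0],key=cv2.contourArea)[:,0]
q=plane(c,k,zr)[:,:2]; r=np.hypot(*(q-h0).T)
f=lambda p:np.hypot(q[o][:,0]-p[0],q[o][:,1]-p[1])-.162
o=(r>.152)&(r<.172); s=least_squares(f,h0,loss='soft_l1',f_scale=.002); print('hinge rim',s.x,o.sum(),np.abs(s.fun).mean())
# hinge cap top
m=(rr<.03)&(z>.035); print('hubz',z[m].mean(),P[m].mean(0))
# bowl
m=(np.hypot(P[:,:,0]-.654,P[:,:,1]-.301)<.04)&(z>.1); print('bowl',P[m].mean(0),m.sum(), cv2.minEnclosingCircle(P[m][:,:2].astype(np.float32)))
m=(rr<.14)&(z>.105)&(P[:,:,0]<.5); print('grip',P[m].mean(0),m.sum(),z[m].max())
H=s.x
for n,u,zz in(('nose',(192,290),.037),('tabtop',(178.7,288.5),.057),('tabtopC',(180,292),.057),('tab35',(181,290),.035),('grip',(182.5,279),.12)):
    p=plane(c,[u],zz)[0]; d=p[:2]-H; print(n,p.round(4),np.hypot(*d).round(4),np.degrees(np.arctan2(d[1],d[0])).round(1))
dk=(rr>.13)&(rr<.18)&(g.max(2)<110)&(P[:,:,0]<.42)
for a in P[dk]: pass
print('tab dark pts',dk.sum(),P[dk].mean(0),P[dk].min(0),P[dk].max(0))
d=P[dk]; d=d[(d[:,2]>.045)]; print(len(d),d.mean(0) if len(d) else '')
E
```

```text
rim z [0.01055477 0.01351043 0.01668143]
hinge rim [0.54037938 0.28788093] 161 0.0018106328533390686
hubz 0.040904942530305154 [0.53909895 0.28718167 0.04090494]
bowl [0.65466343 0.30246317 0.10642878] 387 ((0.6557478308677673, 0.3033650517463684), 0.027559595182538033)
grip [0.43268482 0.30369741 0.1175364 ] 78 0.12289793834028151
nose [0.4071 0.3052 0.037 ] 0.1344 172.6
tabtop [0.4111 0.3319 0.057 ] 0.1366 161.2
tabtopC [0.4025 0.3284 0.057 ] 0.1437 163.6
tab35 [0.4074 0.3334 0.035 ] 0.1406 161.1
grip [0.4326 0.3029 0.12  ] 0.1088 172.1
tab dark pts 146 [0.39564371 0.33499033 0.03171793] [ 0.37250099  0.26107877 -0.00229229] [0.41749072 0.36562568 0.04735366]
14 [0.39469809 0.34049299 0.0459378 ]
```

Request:
servo_tool([
  {"xyz": [-0.03, 0.06, 0], "twist": [0, 0, -0.03], "jaw": 0.6},
  {"xyz": [-0.05, 0.095, 0], "twist": [0, 0, -0.06], "jaw": 0.6},
  {"xyz": [-0.068, 0.13, 0], "twist": [0, 0, -0.09], "jaw": 0.6},
  {"xyz": [-0.085, 0.165, 0], "twist": [0, 0, -0.12], "jaw": 0.6},
  {"xyz": [-0.103, 0.2, 0.01], "twist": [0, 0, -0.12], "jaw": 0.6},
  {"xyz": [-0.12, 0.235, 0.02], "twist": [0, 0, -0.12], "jaw": 0.6},
  {"xyz": [-0.137, 0.27, 0.03], "twist": [0, 0, -0.12], "jaw": 0.6},
  {"xyz": [-0.155, 0.305, 0.03], "twist": [0, 0, -0.12], "jaw": 0.6},
  {"xyz": [-0.173, 0.342, 0.03], "twist": [0, 0, -0.12], "jaw": 0.6},
  {"xyz": [-0.173, 0.342, 0.03], "twist": [0, 0, -0.12], "jaw": 0.6},
  {"xyz": [-0.173, 0.342, 0.03], "twist": [0, 0, -0.12], "jaw": 0.6},
  {"xyz": [-0.173, 0.342, 0.03], "twist": [0, 0, -0.12], "jaw": 0.6},
])

```text
clock: 1.1
tcp_pos: [0.4328, 0.3015, 0.2009]
orientation: [-0.0, 0.754, 0.656, -0.0]
wrist_force: [-0.8, 0.8, -0.7]
finger_gap: 0.0512
```

```bash
python3 - <<'E'
from h import *
c=shot('wrist','w1.png'); s=env.get_state()
print(s['clock'],s['tcp_pos'],rot(s['orientation']).as_matrix().round(3),s['finger_gap'],c['eye'],s['wrist_force'])
E
```

```text
1.15 [0.43218933 0.30219484 0.20103754] [[ 0.137  0.991 -0.001]
 [ 0.991 -0.137  0.   ]
 [-0.    -0.001 -1.   ]] 0.05168680720129509 [0.34936781 0.31391083 0.34396146] [-0.46027137 -0.63563339  0.64261934]
```

View pics/w1.png

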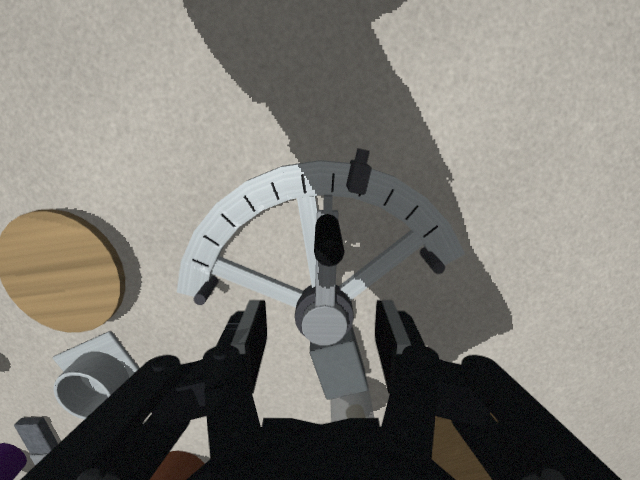

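```bash
python3 - <<'E'
from h import *
c=load('wrist'); P=cloud(c); H=np.array([.540,.2876])
def rp(p): d=p[:2]-H; return np.hypot(*d).round(4),np.degrees(np.arctan2(d[1],d[0])).round(1)
m=np.zeros((480,640),bool); m[145:200,340:378]=1
m&=(c['color'].max(2)<75)&(P[:,:,2]>.02)
d=P[m]; print(len(d),np.percentile(d[:,2],[5,25,50,75,90,97]))
t=d[d[:,2]>.05]; print(len(t)); 
for p in(t.mean(0),d.mean(0)): print(p,rp(p))
h=P[326,324]; print('hub',h); print('hubm',P[310:340,310:338].reshape(-1,3).mean(0))
# rim fit outer edge
for n,u,z in(('nose',(328,194),.037),('grip',(328,225),.12)): p=plane(c,[u],z)[0]; print(n,p,rp(p))
for v in range(150,200,6): print(v,[(P[v,u].round(3).tolist(),rp(P[v,u])) for u in (354,359,364)])
E
```

```text
808 [0.02353841 0.02773199 0.04369302 0.04448158 0.04507516 0.04569678]
5
[0.34936781 0.31391083 0.34396146] (np.float64(0.1924), np.float64(172.1))
[0.38859174 0.34308805 0.04047567] (np.float64(0.1613), np.float64(159.9))
hub [0.53729935 0.29146816 0.04310011]
hubm [0.53547033 0.29119676 0.04327497]
nose [0.40440168 0.31314229 0.037     ] (np.float64(0.138), np.float64(169.3))
grip [0.41069565 0.31056684 0.12      ] (np.float64(0.1313), np.float64(169.9))
150 [([0.371, 0.344, 0.001], (np.float64(0.178), np.float64(161.5))), ([0.37, 0.347, 0.024], (np.float64(0.1796), np.float64(160.8))), ([0.371, 0.351, 0.026], (np.float64(0.1807), np.float64(159.5)))]
156 [([0.377, 0.343, -0.0], (np.float64(0.1723), np.float64(161.1))), ([0.376, 0.346, 0.026], (np.float64(0.1745), np.float64(160.5))), ([0.376, 0.35, 0.027], (np.float64(0.1755), np.float64(159.1)))]
162 [([0.349, 0.314, 0.344], (np.float64(0.1924), np.float64(172.1))), ([0.381, 0.345, 0.028], (np.float64(0.1694), np.float64(160.2))), ([0.381, 0.35, 0.026], (np.float64(0.1703), np.float64(158.6)))]
168 [([0.384, 0.339, 0.045], (np.f
[... 478 characters left out ...]
0.1552), np.float64(159.6))), ([0.395, 0.346, 0.044], (np.float64(0.1562), np.float64(158.0)))]
186 [([0.399, 0.337, 0.045], (np.float64(0.1493), np.float64(160.8))), ([0.4, 0.341, 0.045], (np.float64(0.1502), np.float64(159.1))), ([0.4, 0.346, 0.044], (np.float64(0.1512), np.float64(157.4)))]
192 [([0.405, 0.336, 0.044], (np.float64(0.1439), np.float64(160.2))), ([0.405, 0.341, 0.045], (np.float64(0.1452), np.float64(158.6))), ([0.405, 0.345, 0.046], (np.float64(0.1463), np.float64(156.9)))]
198 [([0.416, 0.338, 0.014], (np.float64(0.1339), np.float64(157.9))), ([0.416, 0.343, 0.015], (np.float64(0.1353), np.float64(156.0))), ([0.417, 0.348, 0.014], (np.float64(0.1367), np.float64(153.9)))]
```

Request:
servo_tool([
  {"xyz": [0, 0, 0.04], "jaw": 0.6},
  {"xyz": [0, 0, 0.08], "jaw": 0.6},
  {"xyz": [0, 0, 0.116], "jaw": 0.6},
  {"xyz": [0, 0, 0.116], "jaw": 0.6},
  {"xyz": [0, 0, 0.116], "jaw": 0.1},
  {"xyz": [0, 0, 0.116], "jaw": 0.1},
  {"xyz": [0, 0, 0.116], "jaw": 0.1},
  {"xyz": [0, 0, 0.116], "jaw": 0.1},
  {"xyz": [0, 0, 0.116], "jaw": 0.1},
], squeeze=25)

```text
schema error: expected keys xyz, twist, jaw
```

```bash
python3 - <<'E'
from h import *
s=env.get_state(); M=rot(s['orientation']).as_matrix(); print(s['tcp_pos'],M.round(3),s['finger_gap'],s['wrist_force'])
H=np.array([.540,.2876])
p0=s['tcp_pos']
# tangential distance only is known; take lever dir so that grip on jaw centre plane
d=p0[:2]-H; a0=np.degrees(np.arctan2(d[1],d[0])); print(a0,np.hypot(*d))
for a in (165,158,151,144,137,130,124,122.5,120,118):
    t=np.radians(a); p=np.array([*(H+.108*np.array([np.cos(t),np.sin(t)])),p0[2]]); print(a,(M.T@(p-p0)).round(3),round(np.radians(a0-a),3))
E
```

```text
[0.43218933 0.30219484 0.20103754] [[ 0.137  0.991 -0.001]
 [ 0.991 -0.137  0.   ]
 [-0.    -0.001 -1.   ]] 0.05168680720129509 [-0.46027137 -0.63563339  0.64261934]
172.29046489069478 0.108794069465634
165 [ 0.014  0.002 -0.   ] 0.127
158 [ 0.027  0.004 -0.   ] 0.249
151 [ 0.039  0.008 -0.   ] 0.372
144 [ 0.051  0.014 -0.   ] 0.494
137 [ 0.062  0.02  -0.   ] 0.616
130 [ 0.073  0.029 -0.   ] 0.738
124 [ 0.081  0.037 -0.   ] 0.843
122.5 [ 0.083  0.039 -0.   ] 0.869
120 [ 0.086  0.043 -0.   ] 0.913
118 [ 0.088  0.046 -0.   ] 0.948
```

Request:
servo_tool([
  {"xyz": [0, 0, 0.04], "twist": [0, 0, 0], "jaw": 0.6},
  {"xyz": [0, 0, 0.08], "twist": [0, 0, 0], "jaw": 0.6},
  {"xyz": [0, 0, 0.116], "twist": [0, 0, 0], "jaw": 0.6},
  {"xyz": [0, 0, 0.116], "twist": [0, 0, 0], "jaw": 0.6},
  {"xyz": [0, 0, 0.116], "twist": [0, 0, 0], "jaw": 0.1},
  {"xyz": [0, 0, 0.116], "twist": [0, 0, 0], "jaw": 0.1},
  {"xyz": [0, 0, 0.116], "twist": [0, 0, 0], "jaw": 0.1},
  {"xyz": [0, 0, 0.116], "twist": [0, 0, 0], "jaw": 0.1},
  {"xyz": [0, 0, 0.116], "twist": [0, 0, 0], "jaw": 0.1},
], squeeze=25)

```text
clock: 1.9
tcp_pos: [0.4336, 0.3036, 0.0878]
orientation: [-0.0, 0.753, 0.658, 0.002]
wrist_force: [-3.3, 4.8, 5.0]
finger_gap: 0.0212
```

Request:
servo_tool([
  {"xyz": [0.014, 0.002, 0], "twist": [0, 0, 0.12], "jaw": 0.1},
  {"xyz": [0.027, 0.004, 0], "twist": [0, 0, 0.24], "jaw": 0.1},
  {"xyz": [0.039, 0.008, 0], "twist": [0, 0, 0.36], "jaw": 0.1},
  {"xyz": [0.051, 0.014, 0], "twist": [0, 0, 0.48], "jaw": 0.1},
  {"xyz": [0.062, 0.02, 0], "twist": [0, 0, 0.6], "jaw": 0.1},
  {"xyz": [0.073, 0.029, 0], "twist": [0, 0, 0.72], "jaw": 0.1},
  {"xyz": [0.081, 0.037, 0], "twist": [0, 0, 0.84], "jaw": 0.1},
  {"xyz": [0.083, 0.039, 0], "twist": [0, 0, 0.87], "jaw": 0.1},
  {"xyz": [0.083, 0.039, 0], "twist": [0, 0, 0.87], "jaw": 0.1},
])

```text
clock: 2.65
tcp_pos: [0.4813, 0.3797, 0.0877]
orientation: [-0.001, 0.961, 0.278, -0.001]
wrist_force: [-9.9, 0.8, 9.5]
finger_gap: 0.0214
```

```bash
python3 - <<'E'
from h import *
s=env.get_state(); M=rot(s['orientation']).as_matrix(); print(s['tcp_pos'],M.round(3),s['finger_gap'],s['wrist_force'])
H=np.array([.540,.2876]); d=s['tcp_pos'][:2]-H; print(np.degrees(np.arctan2(d[1],d[0])),np.hypot(*d))
E
```

```text
[0.4813388  0.37970792 0.08770151] [[ 0.845  0.534 -0.002]
 [ 0.534 -0.845  0.001]
 [-0.001 -0.002 -1.   ]] 0.02139747589749112 [-9.86683369  0.79712775  9.49421891]
122.49202536875097 0.10920167362479918
```

Request:
servo_tool([
  {"xyz": [0.003, 0, 0], "twist": [0, 0, 0], "jaw": 0.1},
  {"xyz": [0.006, 0, 0], "twist": [0, 0, 0], "jaw": 0.1},
  {"xyz": [0.006, 0, 0], "twist": [0, 0, 0], "jaw": 0.1},
  {"xyz": [0.006, 0, 0], "twist": [0, 0, 0], "jaw": 0.1},
])

```text
clock: 2.98
tcp_pos: [0.4814, 0.3798, 0.0875]
orientation: [0.001, 0.96, 0.279, -0.005]
wrist_force: [-21.7, -8.9, 19.2]
finger_gap: 0.021
```

Request:
servo_tool([
  {"xyz": [-0.005, 0, 0], "twist": [0, 0, 0], "jaw": 0.1},
  {"xyz": [-0.005, 0, 0], "twist": [0, 0, 0], "jaw": 0.6},
  {"xyz": [-0.005, 0, 0], "twist": [0, 0, 0], "jaw": 0.6},
  {"xyz": [-0.005, 0, 0], "twist": [0, 0, 0], "jaw": 0.6},
  {"xyz": [-0.005, 0, -0.04], "twist": [0, 0, 0], "jaw": 0.6},
  {"xyz": [-0.005, 0, -0.08], "twist": [0, 0, 0], "jaw": 0.6},
  {"xyz": [-0.005, 0, -0.12], "twist": [0, 0, 0], "jaw": 0.6},
  {"xyz": [-0.005, 0, -0.16], "twist": [0, 0, 0], "jaw": 0.6},
])

```text
clock: 3.65
tcp_pos: [0.4842, 0.3791, 0.2473]
orientation: [0.0, 0.961, 0.278, 0.0]
wrist_force: [0.8, 0.6, -0.1]
finger_gap: 0.0512
```

```bash
python3 - <<'E'
from h import *
s=env.get_state(); M=rot(s['orientation']).as_matrix(); print(s['tcp_pos'],M.round(3),s['finger_gap'],s['wrist_force'])
print(togo([.6115,-.346,.25]),togo([.55,0.02,.25]))
c=shot('top'); P=cloud(c); m=(P[:,:,2]>.105)&(P[:,:,2]<.13)&(np.hypot(P[:,:,0]-.4815,P[:,:,1]-.379)<.03)
H=np.array([.540,.2876]); d=P[m].mean(0)[:2]-H; print(P[m].mean(0),m.sum(),np.degrees(np.arctan2(d[1],d[0])),np.hypot(*d))
E
```

```text
[0.48420055 0.37910664 0.24731748] [[ 0.845  0.534  0.001]
 [ 0.534 -0.845 -0.   ]
 [ 0.001  0.001 -1.   ]] 0.051209879030875614 [ 0.7778326   0.55284215 -0.11018905]
[-0.2795715   0.68104728 -0.00252349] [-0.13612674  0.33875815 -0.00260137]
[0.4799529  0.37817502 0.11699461] 78 123.54255855750338 0.1086714709408767
```

Request:
servo_tool([
  {"xyz": [-0.015, 0.038, 0], "twist": [0, 0, 0.08], "jaw": 0.6},
  {"xyz": [-0.03, 0.076, 0], "twist": [0, 0, 0.18], "jaw": 0.6},
  {"xyz": [-0.046, 0.114, 0], "twist": [0, 0, 0.28], "jaw": 0.6},
  {"xyz": [-0.062, 0.151, 0], "twist": [0, 0, 0.38], "jaw": 0.6},
  {"xyz": [-0.077, 0.188, 0], "twist": [0, 0, 0.48], "jaw": 0.6},
  {"xyz": [-0.092, 0.225, 0], "twist": [0, 0, 0.58], "jaw": 0.6},
  {"xyz": [-0.107, 0.262, 0], "twist": [0, 0, 0.68], "jaw": 0.6},
  {"xyz": [-0.122, 0.299, 0], "twist": [0, 0, 0.78], "jaw": 0.6},
  {"xyz": [-0.137, 0.336, 0], "twist": [0, 0, 0.88], "jaw": 0.6},
  {"xyz": [-0.153, 0.373, 0], "twist": [0, 0, 0.98], "jaw": 0.6},
  {"xyz": [-0.168, 0.41, 0], "twist": [0, 0, 1.08], "jaw": 0.6},
  {"xyz": [-0.183, 0.446, 0], "twist": [0, 0, 1.18], "jaw": 0.6},
])

```text
clock: 4.7
tcp_pos: [0.568, -0.0981, 0.2455]
orientation: [0.0, 0.952, -0.306, 0.001]
wrist_force: [0.0, 0.3, 0.1]
finger_gap: 0.0514
```

```bash
python3 - <<'E'
from h import *
s=env.get_state(); M=rot(s['orientation']).as_matrix(); print(s['tcp_pos'],M.round(3))
print(togo([.6115,-.346,.25]))
E
```

```text
[ 0.56803358 -0.09812858  0.24554499] [[ 0.813 -0.583  0.001]
 [-0.583 -0.813 -0.001]
 [ 0.002 -0.    -1.   ]]
[ 0.17972477  0.17615579 -0.00419047]
```

Request:
servo_tool([
  {"xyz": [0.029, 0.028, 0], "twist": [0, 0, 0], "jaw": 0.6},
  {"xyz": [0.058, 0.056, 0], "twist": [0, 0, 0], "jaw": 0.6},
  {"xyz": [0.087, 0.084, 0], "twist": [0, 0, 0], "jaw": 0.6},
  {"xyz": [0.116, 0.112, 0], "twist": [0, 0, 0], "jaw": 0.6},
  {"xyz": [0.145, 0.14, 0], "twist": [0, 0, 0], "jaw": 0.6},
  {"xyz": [0.17, 0.166, 0], "twist": [0, 0, 0], "jaw": 0.6},
  {"xyz": [0.18, 0.176, 0.0], "twist": [0, 0, 0], "jaw": 0.6},
  {"xyz": [0.18, 0.176, 0.0], "twist": [0, 0, 0], "jaw": 0.6},
  {"xyz": [0.18, 0.176, 0.0], "twist": [0, 0, 0], "jaw": 0.6},
])

```text
clock: 5.45
tcp_pos: [0.6125, -0.3443, 0.2443]
orientation: [-0.0, 0.953, -0.304, -0.0]
wrist_force: [-0.2, 0.9, 0.5]
finger_gap: 0.0513
```

```bash
python3 - <<'E'
from h import *
s=env.get_state(); print(s['tcp_pos'],s['clock'])
c=shot('wrist','w2.png'); t=shot('top'); print(c['eye'])
P=cloud(c); z=P[:,:,2]; m=(np.hypot(P[:,:,0]-.6115,P[:,:,1]+.346)<.03)&(z>.12)&(z<.15); print(P[m].mean(0),m.sum())
print(togo([.6115,-.346,.101]))
E
```

```text
[ 0.61247115 -0.344335    0.24431547] 5.45
[ 0.65880716 -0.27603536  0.38728478]
[ 0.61282084 -0.34550515  0.1342549 ] 1179
[0.0012886  0.00385679 0.14427013]
```

View pics/w2.png

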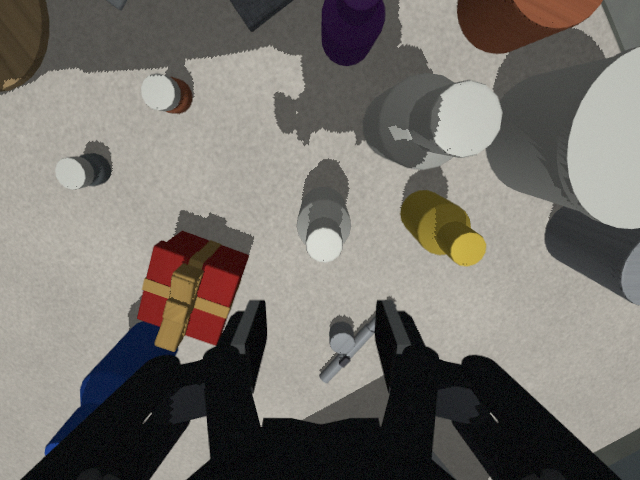

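Picture 5: the small white bottle stands upright, its cap at (324,244). The larger white bottle at (465,118) confirms the choice. Descending on the cap.

Request:
servo_tool([
  {"xyz": [0.001, 0.003, 0.04], "twist": [0, 0, 0], "jaw": 0.6},
  {"xyz": [0.001, 0.003, 0.08], "twist": [0, 0, 0], "jaw": 0.6},
  {"xyz": [0.001, 0.003, 0.115], "twist": [0, 0, 0], "jaw": 0.6},
  {"xyz": [0.001, 0.003, 0.142], "twist": [0, 0, 0], "jaw": 0.6},
  {"xyz": [0.001, 0.003, 0.142], "twist": [0, 0, 0], "jaw": 0.6},
  {"xyz": [0.001, 0.003, 0.142], "twist": [0, 0, 0], "jaw": 0.2},
  {"xyz": [0.001, 0.003, 0.142], "twist": [0, 0, 0], "jaw": 0.2},
  {"xyz": [0.001, 0.003, 0.142], "twist": [0, 0, 0], "jaw": 0.2},
  {"xyz": [0.001, 0.003, 0.142], "twist": [0, 0, 0], "jaw": 0.2},
  {"xyz": [0.001, 0.003, 0.142], "twist": [0, 0, 0], "jaw": 0.2},
  {"xyz": [0.001, 0.003, 0.122], "twist": [0, 0, 0], "jaw": 0.2},
  {"xyz": [0.001, 0.003, 0.102], "twist": [0, 0, 0], "jaw": 0.2},
], squeeze=40)

```text
clock: 6.55
tcp_pos: [0.611, -0.3455, 0.1429]
orientation: [-0.0, 0.953, -0.303, -0.001]
wrist_force: [0.1, 0.3, -1.7]
finger_gap: 0.0288
```

```bash
python3 - <<'E'
from h import *
s=env.get_state(); print(s['tcp_pos'],s['clock'],s['finger_gap'],s['wrist_force'])
print(togo([.597,-.002,.21]), togo([.597,-.002,.12]))
E
```

```text
[ 0.61095816 -0.34550175  0.14294171] 6.55 0.0288459949449513 [ 0.11070925  0.30922662 -1.68167089]
[-0.21007317 -0.27228074 -0.06646473] [-0.20983584 -0.27226757  0.02353496]
```

Request:
servo_tool([
  {"xyz": [0, 0, -0.035], "twist": [0, 0, 0], "jaw": 0.2},
  {"xyz": [-0.012, -0.016, -0.066], "twist": [0, 0, 0], "jaw": 0.2},
  {"xyz": [-0.034, -0.044, -0.066], "twist": [0, 0, 0], "jaw": 0.2},
  {"xyz": [-0.058, -0.075, -0.066], "twist": [0, 0, 0], "jaw": 0.2},
  {"xyz": [-0.082, -0.106, -0.066], "twist": [0, 0, 0], "jaw": 0.2},
  {"xyz": [-0.106, -0.137, -0.066], "twist": [0, 0, 0], "jaw": 0.2},
  {"xyz": [-0.13, -0.168, -0.066], "twist": [0, 0, 0], "jaw": 0.2},
  {"xyz": [-0.154, -0.199, -0.066], "twist": [0, 0, 0], "jaw": 0.2},
  {"xyz": [-0.176, -0.228, -0.066], "twist": [0, 0, 0], "jaw": 0.2},
  {"xyz": [-0.194, -0.251, -0.066], "twist": [0, 0, 0], "jaw": 0.2},
  {"xyz": [-0.205, -0.266, -0.066], "twist": [0, 0, 0], "jaw": 0.2},
  {"xyz": [-0.21, -0.272, -0.066], "twist": [0, 0, 0], "jaw": 0.2},
])

```text
clock: 7.55
tcp_pos: [0.5974, 0.0003, 0.2103]
orientation: [-0.001, 0.953, -0.302, 0.001]
wrist_force: [-0.1, -0.0, -2.2]
finger_gap: 0.0286
```

Request:
servo_tool([
  {"xyz": [0, 0, 0], "twist": [0, 0, 0], "jaw": 0.2},
  {"xyz": [0, 0, 0], "twist": [0, 0, 0], "jaw": 0.2},
])

```text
clock: 7.72
tcp_pos: [0.5978, -0.0031, 0.2098]
orientation: [0.0, 0.953, -0.303, 0.001]
wrist_force: [0.1, -0.4, -2.5]
finger_gap: 0.0288
```

```bash
python3 - <<'E'
from h import *
s=env.get_state(); print(s['tcp_pos'],s['clock'],s['finger_gap'],s['wrist_force'])
c=shot('wrist','w3.png'); P=cloud(c); z=P[:,:,2]
cv2.imwrite('pics/w3c.png',c['color'][:,:,::-1])
m=(np.hypot(P[:,:,0]-.597,P[:,:,1]+.002)<.06)&(z>.03)&(z<.06)
# collar centre from outer/inner points
print(m.sum(),cv2.minEnclosingCircle(P[m][:,:2].astype(np.float32)), cv2.fitEllipse(P[m][:,:2].astype(np.float32)))
m=(np.hypot(P[:,:,0]-.597,P[:,:,1]+.002)<.06)&(z>.09)&(z<.2); print('bottle pts',m.sum(),P[m].mean(0))
print(togo([.597,-.002,.12]))
E
```

```text
[ 0.59782132 -0.00308871  0.20976404] 7.7167 0.028839636337420475 [ 0.10222698 -0.37722407 -2.46757994]
957 ((0.5951846837997437, 0.001292688655667007), 0.03587301820516586) ((0.595605194568634, 0.0016025267541408539), (0.06608235090970993, 0.06644704192876816), 149.787109375)
bottle pts 5549 [0.60553005 0.00974305 0.17461431]
[-0.00172551 -0.00093537  0.08957079]
```

View pics/w3.png

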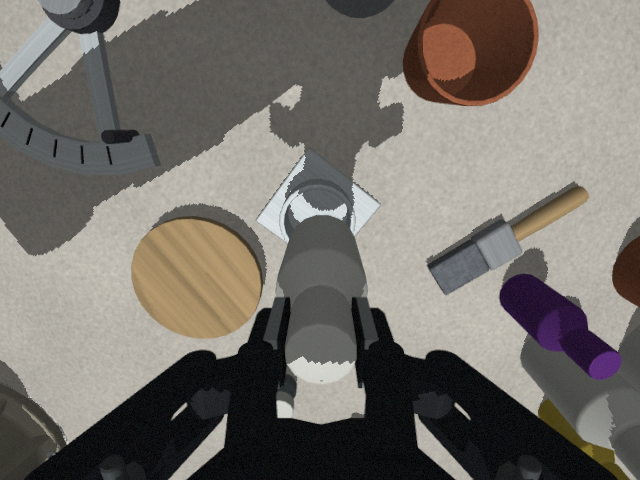

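Request:
servo_tool([
  {"xyz": [-0.002, -0.001, 0.025], "twist": [0, 0, 0], "jaw": 0.2},
  {"xyz": [-0.002, -0.001, 0.05], "twist": [0, 0, 0], "jaw": 0.2},
  {"xyz": [-0.002, -0.001, 0.062], "twist": [0, 0, 0], "jaw": 0.2},
  {"xyz": [-0.002, -0.001, 0.07], "twist": [0, 0, 0], "jaw": 0.2},
  {"xyz": [-0.002, -0.001, 0.078], "twist": [0, 0, 0], "jaw": 0.2},
  {"xyz": [-0.002, -0.001, 0.086], "twist": [0, 0, 0], "jaw": 0.2},
  {"xyz": [-0.002, -0.001, 0.094], "twist": [0, 0, 0], "jaw": 0.2},
  {"xyz": [-0.002, -0.001, 0.098], "twist": [0, 0, 0], "jaw": 0.2},
  {"xyz": [-0.002, -0.001, 0.098], "twist": [0, 0, 0], "jaw": 0.2},
])

```text
clock: 8.52
tcp_pos: [0.5972, -0.001, 0.1117]
orientation: [-0.0, 0.953, -0.303, 0.001]
wrist_force: [-0.1, -0.3, -1.6]
finger_gap: 0.0289
```

```bash
python3 - <<'E'
from h import *
s=env.get_state(); print(s['tcp_pos'],s['clock'],s['finger_gap'],s['wrist_force'],s['ft_torque'])
E
```

```text
[ 0.5971594  -0.00095372  0.11173139] 8.5167 0.02889844564424471 [-0.13907066 -0.33052532 -1.58143478] [-0.01724887 -0.02459247 -0.02440528]
```

Request:
servo_tool([
  {"xyz": [0, 0, 0.002], "twist": [0, 0, 0], "jaw": 0.2},
  {"xyz": [0, 0, 0.004], "twist": [0, 0, 0], "jaw": 0.2},
  {"xyz": [0, 0, 0.004], "twist": [0, 0, 0], "jaw": 0.2},
])

```text
clock: 8.77
tcp_pos: [0.5985, -0.0011, 0.1111]
orientation: [-0.0, 0.953, -0.303, 0.003]
wrist_force: [-3.1, -1.6, 14.4]
finger_gap: 0.0289
```

Request:
servo_tool([
  {"xyz": [0, 0, 0], "twist": [0, 0, 0], "jaw": 0.3},
  {"xyz": [0, 0, 0], "twist": [0, 0, 0], "jaw": 0.45},
  {"xyz": [0, 0, 0], "twist": [0, 0, 0], "jaw": 0.6},
  {"xyz": [0, 0, 0], "twist": [0, 0, 0], "jaw": 0.6},
  {"xyz": [0, 0, -0.03], "twist": [0, 0, 0], "jaw": 0.6},
  {"xyz": [0, 0, -0.07], "twist": [0, 0, 0], "jaw": 0.6},
  {"xyz": [0, 0, -0.11], "twist": [0, 0, 0], "jaw": 0.6},
  {"xyz": [0, 0, -0.14], "twist": [0, 0, 0], "jaw": 0.6},
])

```text
clock: 9.43
tcp_pos: [0.5968, -0.0006, 0.2501]
orientation: [-0.0, 0.953, -0.303, 0.001]
wrist_force: [0.9, -0.9, 0.7]
finger_gap: 0.0511
```

```bash
python3 - <<'E'
from h import *
s=env.get_state(); print(s['tcp_pos'],s['clock'],s['finger_gap'])
w=shot('wrist'); P=cloud(w); z=P[:,:,2]
m=(np.hypot(P[:,:,0]-.597,P[:,:,1]+.001)<.03)&(z>.13)&(z<.155); print('wrist cap',P[m].mean(0),m.sum(),z[m].max(),np.median(z[m]))
m=(np.hypot(P[:,:,0]-.597,P[:,:,1]+.001)<.045)&(z>.035)&(z<.052); print('collar',cv2.minEnclosingCircle(P[m][:,:2].astype(np.float32)))
# box: yaw 32.5 => jaws yaw -57.5 : now?
M=rot(s['orientation']).as_matrix(); print(np.degrees(np.arctan2(M[1,0],M[0,0])))
print(togo([.4465,-.3302,.25]))
E
```

```text
[ 0.59680501 -0.00063525  0.25006926] 9.4333 0.0511029739036283
wrist cap [ 0.59663064 -0.00101173  0.14067803] 1143 0.14369700162444088 0.14121691453908486
collar ((0.5951059460639954, 0.0010538274655118585), 0.03585487976670265)
-35.283939663308836
[0.06550609 0.35697343 0.00503435]
```

Request:
servo_tool([
  {"xyz": [0.006, 0.036, 0], "twist": [0, 0, 0.08], "jaw": 0.6},
  {"xyz": [0.013, 0.072, 0], "twist": [0, 0, 0.18], "jaw": 0.6},
  {"xyz": [0.02, 0.108, 0], "twist": [0, 0, 0.28], "jaw": 0.6},
  {"xyz": [0.026, 0.144, 0], "twist": [0, 0, 0.387], "jaw": 0.6},
  {"xyz": [0.033, 0.18, 0], "twist": [0, 0, 0.387], "jaw": 0.6},
  {"xyz": [0.04, 0.216, 0], "twist": [0, 0, 0.387], "jaw": 0.6},
  {"xyz": [0.046, 0.252, 0], "twist": [0, 0, 0.387], "jaw": 0.6},
  {"xyz": [0.053, 0.288, 0], "twist": [0, 0, 0.387], "jaw": 0.6},
  {"xyz": [0.059, 0.324, 0], "twist": [0, 0, 0.387], "jaw": 0.6},
  {"xyz": [0.064, 0.347, 0], "twist": [0, 0, 0.387], "jaw": 0.6},
  {"xyz": [0.065, 0.357, 0], "twist": [0, 0, 0.387], "jaw": 0.6},
  {"xyz": [0.065, 0.357, 0], "twist": [0, 0, 0.387], "jaw": 0.6},
])

```text
clock: 10.48
tcp_pos: [0.4422, -0.3314, 0.2465]
orientation: [-0.0, 0.876, -0.482, -0.0]
wrist_force: [-0.0, 1.4, -0.3]
finger_gap: 0.0511
```

```bash
python3 - <<'E'
from h import *
t=load('top'); P=cloud(t); C=t['color'].astype(int)
m=(C[:,:,2]>C[:,:,0]+40)&(P[:,:,2]>.05)&(P[:,:,1]<-.25)
M=rot(env.get_state()['orientation']).as_matrix(); print(M.round(3))
for a,b in((.05,.1),(.1,.14),(.14,.25)):
    k=m&(P[:,:,2]>a)&(P[:,:,2]<b); q=P[k]; print(a,b,k.sum(),q.mean(0),q[:,0].max(),q[:,1].max(), q[:,2].max(), 'tool frame',((q-[.4465,-.3302,0])@M)[:,:2].min(0),((q-[.4465,-.3302,0])@M)[:,:2].max(0))
c=shot('wrist'); s=env.get_state(); print(s['tcp_pos'],s['clock'])
W=cloud(c); k=(np.hypot(W[:,:,0]-.4465,W[:,:,1]+.33)<.07)&(W[:,:,2]>.088)&(W[:,:,2]<.12); print('bow w',cv2.minAreaRect(W[k][:,:2].astype(np.float32)))
t=shot('top'); P=cloud(t); m=(np.hypot(P[:,:,0]-.4465,P[:,:,1]+.33)<.07)&(P[:,:,2]>.088)&(P[:,:,2]<.12); print('bow t',cv2.minAreaRect(P[m][:,:2].astype(np.float32)),m.sum())
print(togo([.4465,-.3302,.077]))
E
```

```text
[[ 0.535 -0.845 -0.001]
 [-0.845 -0.535  0.001]
 [-0.001  0.    -1.   ]]<stdin>:6: RuntimeWarning: Mean of empty slice.
  ret = um.true_divide(
Traceback (most recent call last):
ValueError: zero-size array to reduction operation maximum which has no identity
```

```bash
python3 - <<'E'
from h import *
c=shot('wrist','w4.png'); s=env.get_state(); print(s['tcp_pos'],s['clock']); M=rot(s['orientation']).as_matrix()
W=cloud(c); C=c['color'].astype(int)
k=(np.hypot(W[:,:,0]-.4465,W[:,:,1]+.33)<.07)&(W[:,:,2]>.088)&(W[:,:,2]<.12); print('bow w',cv2.minAreaRect(W[k][:,:2].astype(np.float32)))
m=(C[:,:,2]>C[:,:,0]+30)&(W[:,:,2]>.03)&(W[:,:,2]<.23)
q=W[m]; r=(q-[.4465,-.3302,0])@M; print(len(q),q[:,2].max(),r[:,:2].min(0),r[:,:2].max(0), q.mean(0))
h=q[:,2]>.12; print(h.sum(), r[h][:,:2].min(0) if h.any() else '')
p=cv2.imread('pics/top1.png').astype(int); t=load('top'); k=(p[:,:,0]>p[:,:,2]+40); k[:, :430]=0; v,u=np.nonzero(k); print(u.min(),u.max(),v.min(),v.max())
for zz,uv in((.19,(484,329)),(.03,(457,318))): print(plane(t,[uv],zz),((plane(t,[uv],zz)-[.4465,-.3302,zz])@M)[:,:2])
print(togo([.4465,-.3302,.077]))
E
```

```text
[ 0.44282709 -0.32989847  0.24665689] 10.5333
bow w ((0.4463229775428772, -0.3290327489376068), (0.08764011412858963, 0.02204529568552971), 33.054649353027344)
6161 0.18457980093515516 [-0.06946953  0.09259926] [-0.00645076  0.15180171] [ 0.33535676 -0.36024588  0.12631583]
3336 [-0.05611636  0.10246931]
457 492 313 341
[[ 0.32005641 -0.36241125  0.19      ]] [[-0.04060309  0.12400377]]
[[ 0.33244111 -0.3542481   0.03      ]] [[-0.04085366  0.10917289]]
[ 0.00243727 -0.0028891   0.16965481]
```

View pics/w4.png

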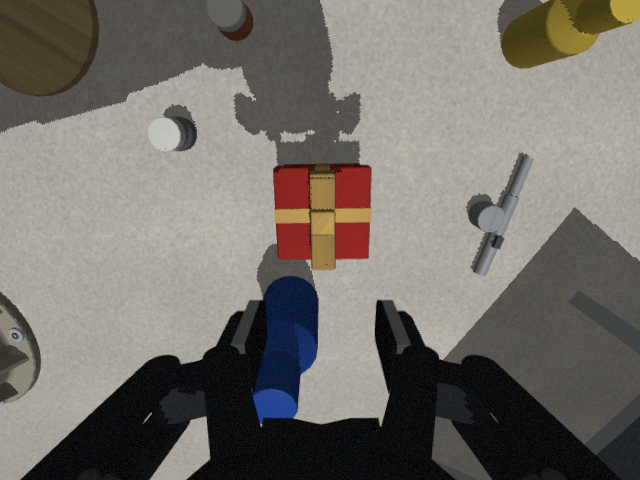

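Picture 7: the box sits square to the jaws, the bow at (322,215), and the blue bottle is clear of the gripper body by about 5 cm. Grasping.

Request:
servo_tool([
  {"xyz": [0.002, -0.003, 0.04], "twist": [0, 0, 0.01], "jaw": 0.6},
  {"xyz": [0.002, -0.003, 0.08], "twist": [0, 0, 0.01], "jaw": 0.6},
  {"xyz": [0.002, -0.003, 0.12], "twist": [0, 0, 0.01], "jaw": 0.6},
  {"xyz": [0.002, -0.003, 0.15], "twist": [0, 0, 0.01], "jaw": 0.6},
  {"xyz": [0.002, -0.003, 0.169], "twist": [0, 0, 0.01], "jaw": 0.6},
  {"xyz": [0.002, -0.003, 0.169], "twist": [0, 0, 0.01], "jaw": 0.6},
  {"xyz": [0.002, -0.003, 0.169], "twist": [0, 0, 0.01], "jaw": 0.1},
  {"xyz": [0.002, -0.003, 0.169], "twist": [0, 0, 0.01], "jaw": 0.1},
  {"xyz": [0.002, -0.003, 0.169], "twist": [0, 0, 0.01], "jaw": 0.1},
  {"xyz": [0.002, -0.003, 0.169], "twist": [0, 0, 0.01], "jaw": 0.1},
  {"xyz": [0.002, -0.003, 0.169], "twist": [0, 0, 0.01], "jaw": 0.1},
  {"xyz": [0.002, -0.003, 0.169], "twist": [0, 0, 0.01], "jaw": 0.1},
], squeeze=60)

```text
clock: 11.53
tcp_pos: [0.4485, -0.33, 0.0804]
orientation: [-0.0, 0.875, -0.485, 0.002]
wrist_force: [2.6, 4.6, 6.9]
finger_gap: 0.0208
```

Request:
servo_tool([
  {"xyz": [0, 0, -0.01], "twist": [0, 0, 0], "jaw": 0.1},
  {"xyz": [0, 0, -0.03], "twist": [0, 0, 0], "jaw": 0.1},
  {"xyz": [0, 0, -0.06], "twist": [0, 0, 0], "jaw": 0.1},
  {"xyz": [0, 0, -0.09], "twist": [0, 0, 0], "jaw": 0.1},
  {"xyz": [0, 0, -0.11], "twist": [0, 0, 0], "jaw": 0.1},
  {"xyz": [0, 0, -0.11], "twist": [0, 0, 0], "jaw": 0.1},
])

```text
clock: 12.03
tcp_pos: [0.4484, -0.3319, 0.1935]
orientation: [0.001, 0.874, -0.485, 0.004]
wrist_force: [0.6, -0.8, -2.9]
finger_gap: 0.0209
```

```bash
python3 - <<'E'
from h import *
s=env.get_state(); print(s['tcp_pos'],s['clock'],s['finger_gap'],s['wrist_force'])
print(togo([.4515,.0163,.19]),togo([.4515,.0163,.115]))
E
```

```text
[ 0.44842104 -0.3318843   0.19350604] 12.0333 0.02092855628657437 [ 0.55275858 -0.77057782 -2.93924675]
[-0.29389348 -0.18675888  0.00135042] [-0.29450303 -0.18666534  0.07634789]
```

Request:
servo_tool([
  {"xyz": [-0.014, -0.009, 0], "twist": [0, 0, 0], "jaw": 0.1},
  {"xyz": [-0.038, -0.024, 0], "twist": [0, 0, 0], "jaw": 0.1},
  {"xyz": [-0.068, -0.043, 0], "twist": [0, 0, 0], "jaw": 0.1},
  {"xyz": [-0.1, -0.063, 0], "twist": [0, 0, 0], "jaw": 0.1},
  {"xyz": [-0.132, -0.084, 0], "twist": [0, 0, 0], "jaw": 0.1},
  {"xyz": [-0.164, -0.104, 0], "twist": [0, 0, 0], "jaw": 0.1},
  {"xyz": [-0.196, -0.124, 0], "twist": [0, 0, 0], "jaw": 0.1},
  {"xyz": [-0.226, -0.144, 0], "twist": [0, 0, 0], "jaw": 0.1},
  {"xyz": [-0.254, -0.162, 0], "twist": [0, 0, 0], "jaw": 0.1},
  {"xyz": [-0.276, -0.175, 0], "twist": [0, 0, 0], "jaw": 0.1},
  {"xyz": [-0.289, -0.184, 0], "twist": [0, 0, 0], "jaw": 0.1},
  {"xyz": [-0.294, -0.187, 0], "twist": [0, 0, 0], "jaw": 0.1},
])

```text
clock: 13.03
tcp_pos: [0.4478, 0.0214, 0.1865]
orientation: [0.0, 0.875, -0.484, -0.002]
wrist_force: [0.2, 0.2, -4.8]
finger_gap: 0.0206
```

Request:
servo_tool([
  {"xyz": [0, 0, 0.01], "twist": [0, 0, 0], "jaw": 0.1},
  {"xyz": [0, 0, 0.03], "twist": [0, 0, 0], "jaw": 0.1},
  {"xyz": [0, 0, 0.05], "twist": [0, 0, 0], "jaw": 0.1},
  {"xyz": [0, 0, 0.065], "twist": [0, 0, 0], "jaw": 0.1},
  {"xyz": [0, 0, 0.072], "twist": [0, 0, 0], "jaw": 0.1},
  {"xyz": [0, 0, 0.077], "twist": [0, 0, 0], "jaw": 0.1},
  {"xyz": [0, 0, 0.079], "twist": [0, 0, 0], "jaw": 0.1},
  {"xyz": [0, 0, 0.079], "twist": [0, 0, 0], "jaw": 0.1},
])

```text
clock: 13.7
tcp_pos: [0.4478, 0.0182, 0.1106]
orientation: [0.001, 0.874, -0.486, -0.001]
wrist_force: [-11.2, 1.1, 14.5]
finger_gap: 0.0209
```

```bash
python3 - <<'E'
from h import *
s=env.get_state(); print(s['tcp_pos'],s['clock'],s['finger_gap'],s['wrist_force'],rot(s['orientation']).as_matrix()[:,2])
c=shot('scene','s2.png')
cv2.imwrite('pics/s2.png',cv2.resize(c['color'][130:330,220:480,::-1],None,fx=3,fy=3))
E
```

```text
[0.44780672 0.01821441 0.11058759] 13.7 0.020938747963687533 [-11.22355915   1.0885683   14.45733224] [-3.05784749e-03 -3.35690868e-04 -9.99995268e-01]
```

View pics/s2.png

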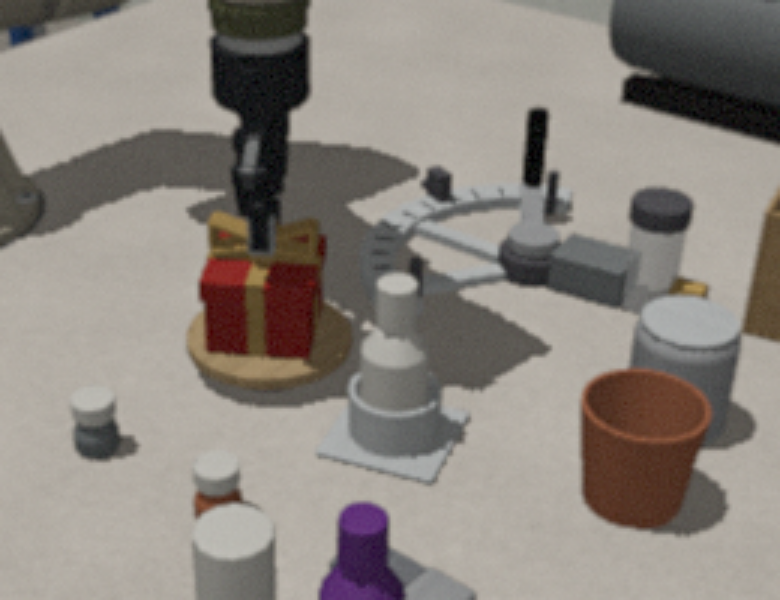

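The box rests on the turntable, with the bottle in the collar and the lever at its stop. Releasing.

Request:
servo_tool([
  {"xyz": [0, 0, -0.001], "twist": [0, 0, 0], "jaw": 0.25},
  {"xyz": [0, 0, -0.001], "twist": [0, 0, 0], "jaw": 0.4},
  {"xyz": [0, 0, -0.001], "twist": [0, 0, 0], "jaw": 0.6},
  {"xyz": [0, 0, -0.001], "twist": [0, 0, 0], "jaw": 0.6},
  {"xyz": [0, 0, -0.03], "twist": [0, 0, 0], "jaw": 0.6},
  {"xyz": [0, 0, -0.07], "twist": [0, 0, 0], "jaw": 0.6},
  {"xyz": [0, 0, -0.11], "twist": [0, 0, 0], "jaw": 0.6},
  {"xyz": [0, 0, -0.15], "twist": [0, 0, 0], "jaw": 0.6},
])

```text
clock: 14.42
tcp_pos: [0.4498, 0.0186, 0.261]
orientation: [-0.0, 0.874, -0.485, -0.0]
wrist_force: [0.8, -0.6, -0.3]
finger_gap: 0.0514
```

```bash
python3 - <<'E'
from h import *
s=env.get_state(); M=rot(s['orientation']).as_matrix(); print(s['tcp_pos'],s['clock'],s['finger_gap'],s['wrist_force'])
W=cloud(shot('wrist')); k=(np.hypot(W[:,:,0]-.4515,W[:,:,1]-.016)<.07)&(W[:,:,2]>.118)&(W[:,:,2]<.15); print('bow w',cv2.minAreaRect(W[k][:,:2].astype(np.float32)),np.median(W[k][:,2]))
k=(np.hypot(W[:,:,0]-.4515,W[:,:,1]-.016)<.065)&(W[:,:,2]>.09)&(W[:,:,2]<.106)
A=np.c_[W[k][:,:2],np.ones(k.sum())]; print('lid plane',np.linalg.lstsq(A,W[k][:,2],rcond=None)[0], np.median(W[k][:,2]))
print(np.degrees(np.arctan2(M[1,0],M[0,0])),togo([.482,.379,.26]))
E
```

```text
[0.44975187 0.01860695 0.2609532 ] 14.4167 0.05143755800868579 [ 0.77888989 -0.60080786 -0.31464175]
bow w ((0.44748711585998535, 0.018905460834503174), (0.08766959607601166, 0.021799487993121147), 32.79054260253906) 0.13036525697985352
lid plane [-0.00485971 -0.00381187  0.10261714] 0.10043174968013513
-58.052106762127714 [-0.29102343 -0.21524119  0.00882942]
```

Request:
servo_tool([
  {"xyz": [-0.024, -0.018, 0], "twist": [0, 0, -0.1], "jaw": 0.6},
  {"xyz": [-0.049, -0.036, 0], "twist": [0, 0, -0.22], "jaw": 0.6},
  {"xyz": [-0.073, -0.054, 0], "twist": [0, 0, -0.34], "jaw": 0.6},
  {"xyz": [-0.097, -0.072, 0], "twist": [0, 0, -0.46], "jaw": 0.6},
  {"xyz": [-0.122, -0.09, 0], "twist": [0, 0, -0.58], "jaw": 0.6},
  {"xyz": [-0.146, -0.108, 0], "twist": [0, 0, -0.7], "jaw": 0.6},
  {"xyz": [-0.17, -0.126, 0], "twist": [0, 0, -0.82], "jaw": 0.6},
  {"xyz": [-0.194, -0.144, 0], "twist": [0, 0, -0.94], "jaw": 0.6},
  {"xyz": [-0.218, -0.161, 0], "twist": [0, 0, -1.06], "jaw": 0.6},
  {"xyz": [-0.243, -0.179, 0], "twist": [0, 0, -1.18], "jaw": 0.6},
  {"xyz": [-0.267, -0.197, 0], "twist": [0, 0, -1.3], "jaw": 0.6},
  {"xyz": [-0.291, -0.215, 0], "twist": [0, 0, -1.42], "jaw": 0.6},
])

```text
clock: 15.47
tcp_pos: [0.4786, 0.3811, 0.2592]
orientation: [-0.0, 0.979, 0.205, 0.0]
wrist_force: [0.1, 0.0, 0.0]
finger_gap: 0.0514
```

Request:
servo_tool([
  {"xyz": [0, 0, 0], "twist": [0, 0, -0.1], "jaw": 0.6},
  {"xyz": [0, 0, 0], "twist": [0, 0, -0.157], "jaw": 0.6},
  {"xyz": [0, 0, 0], "twist": [0, 0, -0.157], "jaw": 0.6},
  {"xyz": [0, 0, 0], "twist": [0, 0, -0.157], "jaw": 0.6},
])

```text
clock: 15.8
tcp_pos: [0.4785, 0.3796, 0.259]
orientation: [-0.0, 0.961, 0.277, -0.0]
wrist_force: [-0.4, 0.4, 0.2]
finger_gap: 0.0514
```

```bash
python3 - <<'E'
from h import *
s=env.get_state(); M=rot(s['orientation']).as_matrix(); print(s['tcp_pos'],s['clock'],M.round(3))
print(togo([.4815,.379,.087]))
t=shot('top')
E
```

```text
[0.47848965 0.37956742 0.25901682] 15.8 [[ 0.846  0.533 -0.   ]
 [ 0.533 -0.846  0.   ]
 [-0.    -0.    -1.   ]]
[0.00224446 0.00208765 0.17201679]
```

Request:
servo_tool([
  {"xyz": [0.002, 0.002, 0.04], "twist": [0, 0, 0], "jaw": 0.6},
  {"xyz": [0.002, 0.002, 0.08], "twist": [0, 0, 0], "jaw": 0.6},
  {"xyz": [0.002, 0.002, 0.12], "twist": [0, 0, 0], "jaw": 0.6},
  {"xyz": [0.002, 0.002, 0.155], "twist": [0, 0, 0], "jaw": 0.6},
  {"xyz": [0.002, 0.002, 0.172], "twist": [0, 0, 0], "jaw": 0.6},
  {"xyz": [0.002, 0.002, 0.172], "twist": [0, 0, 0], "jaw": 0.1},
  {"xyz": [0.002, 0.002, 0.172], "twist": [0, 0, 0], "jaw": 0.1},
  {"xyz": [0.002, 0.002, 0.172], "twist": [0, 0, 0], "jaw": 0.1},
  {"xyz": [0.002, 0.002, 0.172], "twist": [0, 0, 0], "jaw": 0.1},
  {"xyz": [0.002, 0.002, 0.172], "twist": [0, 0, 0], "jaw": 0.1},
], squeeze=25)

```text
clock: 16.68
tcp_pos: [0.4818, 0.3788, 0.0884]
orientation: [0.0, 0.961, 0.278, 0.001]
wrist_force: [1.6, -1.2, -5.2]
finger_gap: 0.0214
```

Request:
servo_tool([
  {"xyz": [-0.012, 0.001, 0], "twist": [0, 0, -0.11], "jaw": 0.1},
  {"xyz": [-0.024, 0.003, 0], "twist": [0, 0, -0.22], "jaw": 0.1},
  {"xyz": [-0.035, 0.006, 0], "twist": [0, 0, -0.33], "jaw": 0.1},
  {"xyz": [-0.046, 0.01, 0], "twist": [0, 0, -0.44], "jaw": 0.1},
  {"xyz": [-0.056, 0.016, 0], "twist": [0, 0, -0.55], "jaw": 0.1},
  {"xyz": [-0.061, 0.019, 0], "twist": [0, 0, -0.6], "jaw": 0.1},
  {"xyz": [-0.066, 0.023, 0], "twist": [0, 0, -0.66], "jaw": 0.1},
  {"xyz": [-0.066, 0.023, 0], "twist": [0, 0, -0.66], "jaw": 0.1},
  {"xyz": [-0.066, 0.023, 0], "twist": [0, 0, -0.66], "jaw": 0.1},
])

```text
clock: 17.43
tcp_pos: [0.4392, 0.3239, 0.0884]
orientation: [0.001, 0.819, 0.574, 0.002]
wrist_force: [5.5, -2.7, -6.9]
finger_gap: 0.0216
```

```bash
python3 - <<'E'
from h import *
s=env.get_state(); M=rot(s['orientation']).as_matrix(); print(s['tcp_pos'],s['clock'],s['finger_gap'],s['wrist_force'])
H=np.array([.540,.2876]); d=s['tcp_pos'][:2]-H; print(np.degrees(np.arctan2(d[1],d[0])),np.hypot(*d))
E
```

```text
[0.43922372 0.32391102 0.08838913] 17.4333 0.021613843005436034 [ 5.46967267 -2.73206022 -6.88128968]
160.1852435211606 0.10711838625393806
```

Release, rise, and back away to look.

Request:
servo_tool([
  {"xyz": [0, 0, 0], "twist": [0, 0, 0], "jaw": 0.3},
  {"xyz": [0, 0, 0], "twist": [0, 0, 0], "jaw": 0.6},
  {"xyz": [0, 0, 0], "twist": [0, 0, 0], "jaw": 0.6},
  {"xyz": [0, 0, -0.04], "twist": [0, 0, 0], "jaw": 0.6},
  {"xyz": [0, 0, -0.08], "twist": [0, 0, 0], "jaw": 0.6},
  {"xyz": [0, 0, -0.12], "twist": [0, 0, 0], "jaw": 0.6},
  {"xyz": [0, 0, -0.16], "twist": [0, 0, 0], "jaw": 0.6},
  {"xyz": [0, 0, -0.16], "twist": [0, 0, 0], "jaw": 0.6},
])

```text
clock: 18.1
tcp_pos: [0.4406, 0.3263, 0.2568]
orientation: [0.001, 0.818, 0.575, 0.007]
wrist_force: [0.4, 0.8, 1.1]
finger_gap: 0.0516
```

```bash
python3 - <<'E'
from h import *
s=env.get_state(); print(s['tcp_pos'],s['clock'],s['wrist_force'])
c=shot('wrist','w5f.png'); t=shot('top','t5.png')
a=cv2.resize(c['color'][100:350,220:470,::-1],(600,600),interpolation=cv2.INTER_CUBIC); cv2.imwrite('pics/w5.png',a)
P=cloud(c); H=None
m=(P[:,:,2]>.032)&(P[:,:,2]<.06)
C=c['color'].max(2)
print(c['eye'])
E
```

```text
[0.44060282 0.32631624 0.25678537] 18.1 [0.43797124 0.80482286 1.14919896]
[0.35929374 0.35433413 0.39899744]
```

View pics/w5.png

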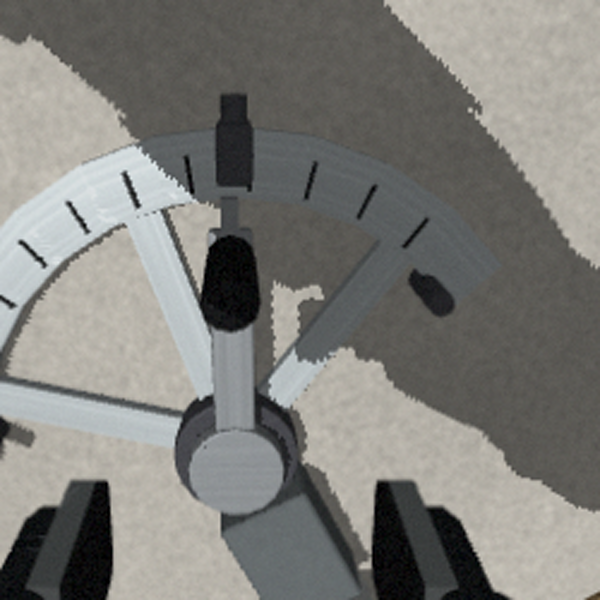

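Picture 9: the nose tip at (231,200) lines up with the tab centre at (234,188) in the crop, about 1 mm off, with the fingers clear. Last numeric check, then hand in.

```bash
python3 - <<'E'
from h import *
t=load('top'); P=cloud(t); z=P[:,:,2]; N=lambda x,y,r:np.hypot(P[:,:,0]-x,P[:,:,1]-y)<r
m=N(.597,-.002,.03)&(z>.13)&(z<.155); print('cap',P[m].mean(0),m.sum())
m=N(.4515,.016,.07)&(z>.118)&(z<.15); print('bow',cv2.minAreaRect(P[m][:,:2].astype(np.float32)),m.sum())
a=cv2.imread('pics/top1.png').astype(int); 
for n,u,v in(('jar',376,229),('jar',378,280),('pot',293,143),('tin',251,152),('brush',367,175),('airbrush',515,235)):
    print(n,abs(a[v-12:v+12,u-12:u+12]-t['color'][v-12:v+12,u-12:u+12,::-1]).mean().round(1))
print(env.get_state()['wrist_force']); print(env.hand_in())
E
```

```text
cap [ 0.59783648 -0.00492724  0.14062819] 131
bow ((0.44918641448020935, 0.016459528356790543), (0.08921213448047638, 0.02305019646883011), 32.587615966796875) 371
jar 4.4
jar 4.3
pot 2.7
tin 4.4
brush 3.8
airbrush 4.0
[ 1.04737967 -0.32572628 -0.91312529]
the job is handed in; nothing more can be done
None
```

The job is done and handed in at about 18 s on the robot's clock. I shut the lever against its stop, stood the small white bottle in the collar, set the box on the turntable, then opened the lever to the tab. The hand-in gave no verdict.

**Last checks:**
- **Lever:** the nose is about 1 mm off the tab's centreline in the wrist picture. It stayed at its stop in the pictures until I opened it.
- **Bottle:** it is seated, with the cap top at 141 mm. It is about 3 mm off the collar centre. The wrist and top cameras disagree by 2–4 mm on where it and the collar are, and that is still within the 10 mm limit.
- **Box:** it is about 3–5 mm off the turntable's centre and level.
- **Bystanders:** the before and after top pictures match around all six.
- **Robot:** the gripper ended well above everything, with only about 1 N of noise at the wrist.

One move call was refused because a row lacked its twist value; it moved nothing, and I sent it again. No check failed.

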